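# Show a turned rod to the inspection camera in the mirror

### The job

Stand the red-banded wooden rod end-down in the one empty socket of the inspection rig, all the way in, and let go of it. Then swing the spring-loaded mirror by its orange handle until the camera sees the red band in the middle of the mirror, and keep hold of the handle there: the mirror swings back if released, so finish while still holding it at that angle. Leave the other rods, the cups, the can and the screwdriver where they are.

Things in the scene. Friction and masses are not known exactly. Their poses are not given: they have to be found in the camera images.
- rod_red: the rod to inspect: straight round wooden rod, 18 mm diameter, 150 mm long, 35 g (may vary), with a red painted band all round from 80 to 110 mm above its lower end. Starts upright in one of the stand's three pockets. Origin: centre of its lower end; z runs up along the rod.
- red_band (a point): the marker to be seen: the point on the red rod's axis in the middle of its red band, 95 mm above the rod's lower end.
- stand: dark wooden stock stand, fixed, 190 x 55 x 40 mm, origin at the centre of its underside, x along its length. Three round pockets in a row at x = -62, 0 and +62 mm, 22 mm wide, floor 5 mm above the table; each holds one upright rod, the red one in any of them.
- rig: inspection rig, fixed: grey round board, 430 mm wide, 8 mm thick. Origin on the table under the mirror's vertical axis. Directions from the axis, counter-clockwise from its x axis seen from above: camera -50 degrees, screen -12, mirror facing -40 at rest, sockets near 30, 60, 90 degrees and 160 mm out, each up to 11 mm off, the empty one any of them.
- screen_top (a point): middle of the upper edge of the grey upright screen that hides the sockets from the camera: 80 mm long along the spoke from the mirror axis, 6 mm thick, top 133 mm above the table; keep clear of it.
- lens (a point): front of the black camera's lens, 134 mm from the mirror axis and 105 mm above the table; the camera looks level, straight at the mirror axis.
- mirror_axis (a point): point on the mirror's vertical turning axis, 105 mm above the table; the axis lies in the reflecting face, at its middle. As with any mirror, the camera sees a thing when the face looks along the bisector of the directions from this axis to the lens and to the thing.
- mirror (a joint): upright mirror, 74 x 80 mm (black frame 84 x 90 mm, 60 to 150 mm above the table), a bar on its back carries the orange handle. Value: its angle, 0 = at rest on its stop, growing counter-clockwise seen from above up to 1.4 rad. At 0 the face looks in the rig's direction -40 degrees and turns with the joint. A spring pulls it back to 0 (1.9 N at the handle at 1 rad, 0.5 N at rest).
- handle (a point): top end of the handle: upright orange round pin, 14 mm diameter, standing 85 mm behind the mirror's axis (on its back side), from 90 to 170 mm above the table; the carrying bar meets it 90 to 100 mm above the table, so it can be gripped from above over its upper 65 mm. It moves on an 85 mm circle round the axis.
- sight: not a visible thing: the camera's line of sight after reflection in the mirror. Origin on the table under the mirror axis; its x axis points the way the camera sees by the mirror, so it turns twice as far as the mirror; the red band's y in this frame is how far it is off the middle of the view.
- socket_free: the empty socket: aluminium block 42 x 42 x 45 mm standing on the rig's board, one round hole in its top 21 mm wide, 40 mm deep, with a 3 mm chamfer. Origin: centre of its underside, 8 mm above the table; its sides are parallel to the axes of its frame.
- socket_free_hole0 (a point): centre of the empty socket's mouth, 53 mm above the table; the floor of the hole lies 40 mm below it, so a rod fully in stands with its lower end 13 mm and its top 163 mm above the table.
- rod_b: plain rod without band, 18 x 150 mm, upright in another socket like the empty one; origin at the centre of its lower end; leave it.
- rod_c: plain rod without band, 18 x 150 mm, upright in the third socket; origin at the centre of its lower end; leave it.
- rod_d: plain rod without band, 18 x 150 mm, upright in the stand; origin at the centre of its lower end; leave it.
- rod_e: plain rod without band, 18 x 150 mm, upright in the stand; origin at the centre of its lower end; leave it.
- cup_a: turned wooden cup, 82 mm wide, 85 mm high, origin at the centre of its underside; leave it.
- cup_b: darker turned wooden cup, 82 mm wide, 85 mm high, origin at the centre of its underside; leave it.
- can: blue can, 52 mm wide, 150 mm high, origin at the centre of its underside; leave it.
- gouge: screwdriver with a wooden handle, lying on the table, origin under its middle; leave it.

How it is judged:
On the way, in this order (a step that is already met when the one before it is completed fails the run):
1. the red-banded rod stands fully down in the empty socket, let go (horizontal distance between rod_red and socket_free_hole0 below 0.006 m and height (world z) of rod_red below 0.017 m and angle between rod_red's own z axis and vertical below 0.12 rad and contact force between the fingers and rod_red below 0.1 N), for 0.3 s.
2. the mirror is held by the handle so that the camera sees the red band in the middle (horizontal distance between rod_red and socket_free_hole0 below 0.006 m and height (world z) of rod_red below 0.017 m and angle between rod_red's own z axis and vertical below 0.12 rad and y of red_band in the frame of sight between -0.016 and 0.016 m and x of red_band in the frame of sight above 0.05 m and contact force between the fingers and mirror above 0.5 N and velocity of joint mirror between -0.05 and 0.05 rad/s), for 0.5 s.
At the end, for the whole second after the job is handed in: Red rod fully down in the empty socket (end within 4 mm of its floor and 6 mm of its centre, lean under 0.12 rad), untouched by the fingers; fingers hold the mirror (over 0.5 N) still (under 0.05 rad/s), with the red band within 16 mm of the middle of the reflected line of sight (all of step 2 and contact force between the fingers and rod_red below 0.1 N); the arm keeps its last pose, push and grip.
It fails at once if a plain rod is moved by more than 20 mm (distance of any of rod_b, rod_c, rod_d, rod_e from where it was at the start of the episode above 0.02 m).
It fails at once if a cup, the can or the screwdriver is moved by more than 30 mm (distance of any of cup_a, cup_b, can, gouge from where it was at the start of the episode above 0.03 m).
It also fails if it takes over 54 s, if anything falls off the work surface, if the arm or the gripper's body presses on something with over 40 N, if the wrist force passes 120 N, or if a joint passes its speed limit or range.

### The arm

A 6-joint arm with a two-finger parallel gripper is mounted at the origin on the work surface. World frame = base frame: x ahead of the robot, y to its left, z up, the work surface at z = 0. Lengths are in m, angles in rad, forces in N, time in s.
With the tool pointing down it reaches from about 0.375 to 0.9 m from the base axis. Payload 3.1 kg.
Tool frame: the origin (TCP) lies at the centre of the arm's flange, where the gripper is bolted on; the fingertips stand robot.tip_extent ahead of it and the grasp point (between the pads) lies 164 mm ahead of it (robot.tip_extent is the distance from the TCP to the fingertips, in m); z points along the fingers, y is the line along which they close (so a half turn about z gives the same grasp; the last joint's range is limited). The gripper opens to 87 mm and grips with 3 to 60 N. Pads are 19 mm wide; open, the fingers measure 117 mm over their backs; the gripper's body (75 mm by 190 mm) begins 51 mm behind the grasp point.
Start: joints at [1.052, 0.527, 1.433, -0, 1.181, -0.178], TCP at [0.208, 0.589, 0.405] pointing down, gripper open.
Joint ranges: [-3.08, 3.08], [-0.75, 2.2], [0.22, 2.44], [-1.43, 4.57], [0, 2.65], [-2.85, 2.85]. Speed limits (rad/s): [2.79, 2.79, 3.14, 3.14, 3.14, 3.14].

### API

Orientations are given as a unit quaternion [x, y, z, w].
In Python, from rig import get_obs, camera, hand_in, cut_out, robot gives the robot as it stands.
- The arm moves only by the tool step_arm, never from a script. Its argument "rows" is a list of rows, each a list of 6 numbers: the shift along the world's x, y, z in m, then the turn, a rotation vector about the world's x, y, z in degrees. A call has 1 to 12 rows; each row shifts and turns the commanded pose from where the row before left it; what a row does not reach is not made up. A row lasts 1/8 s, in which the tool goes at most 62.5 mm and 10.7 degrees, less where a joint would pass 70% of its speed; a pose out of reach is approached as far as the arm can. A call is refused whole if a number of a shift passes 0.0625 or a number of a turn 10.7, either way. A call with a gripper value outside its range is refused whole. "jaw" is the finger opening in m, from 0 to 0.087, set as the call begins (left out, the last holds). The fingers move at their own pace and stop on an object; "squeeze" is the grip in N (left out, the last holds). Time passes only in rows, so rows that do not move let the fingers close. It gives the time, the measured TCP pose, the force, the opening and the grip force at its end, in the units of the state.
- get_obs(): the state, without advancing time (a new reading comes with each control period).
- camera(name): name is "side" or "top" or "wrist"; returns a dict with "pixels" (384x512x3 uint8, blue, green, red), "depth" (384x512 float32, m along the optical axis (not along the pixel's ray), 0 where there is no reading), "fov_y" (degrees; the focal length in pixels is half the picture's height over the tangent of half this angle, whatever the lens; pixels are square), "cx", "cy" (the principal point, pixels), "extrinsics" (4x4, takes a point from camera to world coordinates); the wrist camera has in their place "mount" (4x4, takes a point from camera to tool coordinates, whose origin is the TCP and whose axes are the flange's). Camera axes: x right, y up, looking along -z (the intrinsics and any distortion apply to the point x, -y, -z); pixel columns grow to the right and rows downward; lengths in m; the calibration is good to about 2 mm. A picture is of the moment at which its call begins: read the wrist's pose just before it.
- hand_in(): hands the job in; it is judged then, once.
Trained networks look in the newest picture that a camera, given by its name, has taken for a name from the list of things; names that differ only in an ending like _2 or _b are one class to them, and where a whole thing is asked for, a point or a joint stands for the part that bears it (a point fixed in the world has none). Each returns a list of dicts, best first, with "confidence" (0 to 1); they miss things now and then, are a little off and sometimes report something else, mostly with a low value. They report only what shows in the picture. A call takes as long as a camera call.
- cut_out(label, camera): "region" (384x512 bool, what is visible of it) and "extent" ([centre column, centre row, width, height] in pixels, round what is visible of it).
The state is a dict: "time": time; "q": joint angles; "joint_velocities": joint speeds; "joint_torque": joint torques, N m; "position": TCP position; "tool_rot": TCP orientation; "ft_force": force on the tool from outside, world axes, zero at the start; "moment": the same for the moment, N m; "grip_width": finger opening in m; "grip_force": force on a finger pad.
Only numpy, scipy, OpenCV 4.12 (cv2) and the standard library are available. Lean on these libraries where they do the work, as an engineer would, in place of code of your own. Each camera call takes 0.05 s, during which the arm holds its last target. There are 200 camera calls.

## Working session

There is one attempt and no reset: what is moved stays moved. The work goes in short steps, Python scripts to look and compute and a tool call to move; the robot and the scene stay as the last step left them, time stands still between calls to the robot, and variables do not carry over. Pictures are saved under pics/ and viewed, at most 10 in all, crops included, and the job is handed in when it is done.

Besides the shell and the picture viewer there is one more tool, called after "Emit:" by a JSON object that holds its "op" and its "data", one argument or row to a line. step_arm: Moves the arm, as the interface text tells. Its arguments: {"type":"object","properties":{"rows":{"type":"array"},"jaw":{"type":"number"},"squeeze":{"type":"number"}},"required":["rows"]}

```bash
mkdir -p pics
cat > h.py <<'E'
import numpy as np, cv2
from rig import get_obs, camera, hand_in, cut_out, robot
from scipy.spatial.transform import Rotation as R
def ext(c,o=None):
    if 'extrinsics' in c: return np.array(c['extrinsics'])
    T=np.eye(4);T[:3,:3]=R.from_quat(o['tool_rot']).as_matrix();T[:3,3]=o['position'];return T@np.array(c['mount'])
def cloud(c,o=None):
    d=c['depth'];h,w=d.shape;f=h/2/np.tan(np.radians(c['fov_y'])/2)
    v,u=np.mgrid[:h,:w]
    P=np.stack([(u-c['cx'])/f*d,-(v-c['cy'])/f*d,-d],-1);E=ext(c,o)
    P=P@E[:3,:3].T+E[:3,3];P[d<=0]=np.nan;return P
def proj(c,p,o=None):
    E=np.linalg.inv(ext(c,o));q=E[:3,:3]@np.array(p)+E[:3,3];h=c['depth'].shape[0];f=h/2/np.tan(np.radians(c['fov_y'])/2)
    return c['cx']-f*q[0]/q[2],c['cy']+f*q[1]/q[2]
E
python3 - <<'E'
from h import *
o=get_obs();print({k:np.round(v,3) for k,v in o.items()},robot.tip_extent)
L=['rod_red','stand','rig','screen_top','lens','mirror','handle','socket_free','rod_b','cup_a','can','gouge']
ims=[]
for n in ['top','side']:
    c=camera(n);P=cloud(c);np.savez(f'{n}.npz',P=P,im=c['pixels']);print(n,{k:np.round(v,3).tolist() for k,v in c.items() if k not in('pixels','depth')})
    cv2.imwrite(f'pics/{n}.png',cv2.resize(c['pixels'],(800,600)))
    for l in L:
        for r in cut_out(l,n)[:4]:
            Q=P[r['region']];Q=Q[~np.isnan(Q[:,0])]
            if len(Q)<5: continue
            t=Q[Q[:,2]>np.percentile(Q[:,2],95)-.006]
            print(l,round(r['confidence'],2),np.round(r['extent']),'med',np.round(np.median(Q,0),3),'top mean',np.round(t.mean(0),3),'ctr',np.round((t.min(0)+t.max(0))/2,3))
E
```

```text
{'time': np.float64(0.0), 'q': array([ 1.052,  0.528,  1.434, -0.   ,  1.181, -0.178]), 'joint_velocities': array([-0.   ,  0.   , -0.   , -0.   , -0.001, -0.001]), 'joint_torque': array([  0.   , -44.004, -17.659,   0.063,   0.058,  -0.   ]), 'position': array([0.208, 0.589, 0.404]), 'tool_rot': array([ 0.169,  0.986, -0.001, -0.   ]), 'ft_force': array([ 0.084, -0.928,  0.421]), 'moment': array([-0.007, -0.005,  0.028]), 'grip_force': np.float64(0.0), 'grip_width': np.float64(0.087)} 0.1822
top {'fov_y': 47.535, 'cx': 256.033, 'cy': 185.651, 'extrinsics': [[-0.013, 0.997, -0.074, 0.455], [-1.0, -0.014, -0.012, 0.008], [-0.013, 0.074, 0.997, 1.503], [0.0, 0.0, 0.0, 1.0]]}
rod_red 0.64 [175. 236.  12.   5.] med [0.409 0.285 0.124] top mean [0.408 0.29  0.155] ctr [0.408 0.29  0.155]
stand 0.73 [175. 214.  15.   6.] med [0.471 0.284 0.127] top mean [0.471 0.288 0.154] ctr [0.469 0.289 0.155]
stand 0.7 [180. 213.  19.  62.] med [0.478 0.282 0.039] top mean [0.475 0.287 0.051] ctr [0.471 0.287 0.099]
stand 0.38 [184. 145.  20.  22.] med [0.702 0.248 0.144] top mean [0.709 0.256 0.151] c
[... 3797 characters left out ...]
0.532 0.29  0.155]
cup_a 0.85 [331. 115.  24.  30.] med [ 0.417 -0.396  0.061] top mean [ 0.417 -0.416  0.086] ctr [ 0.418 -0.42   0.086]
cup_a 0.77 [277. 105.  24.  34.] med [ 0.611 -0.394  0.062] top mean [ 0.61  -0.413  0.085] ctr [ 0.611 -0.418  0.085]
can 0.69 [180. 253.  32.  42.] med [0.699 0.271 0.116] top mean [0.708 0.258 0.151] ctr [0.709 0.258 0.15 ]
can 0.2 [248. 277.   3.  28.] med [0.531 0.295 0.114] top mean [0.532 0.291 0.156] ctr [0.532 0.29  0.155]
gouge 0.58 [251. 181. 138. 103.] med [ 0.622 -0.074  0.01 ] top mean [ 0.698 -0.051  0.133] ctr [ 0.667 -0.046  0.146]
gouge 0.46 [254. 381.  64.   6.] med [0.496 0.483 0.016] top mean [0.434 0.471 0.021] ctr [0.459 0.475 0.023]
```

View pics/top.png

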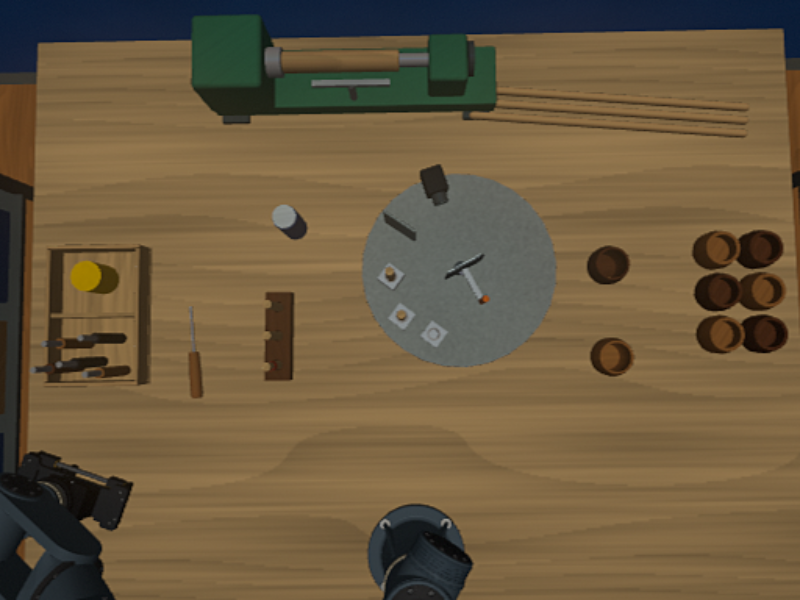

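View pics/side.png

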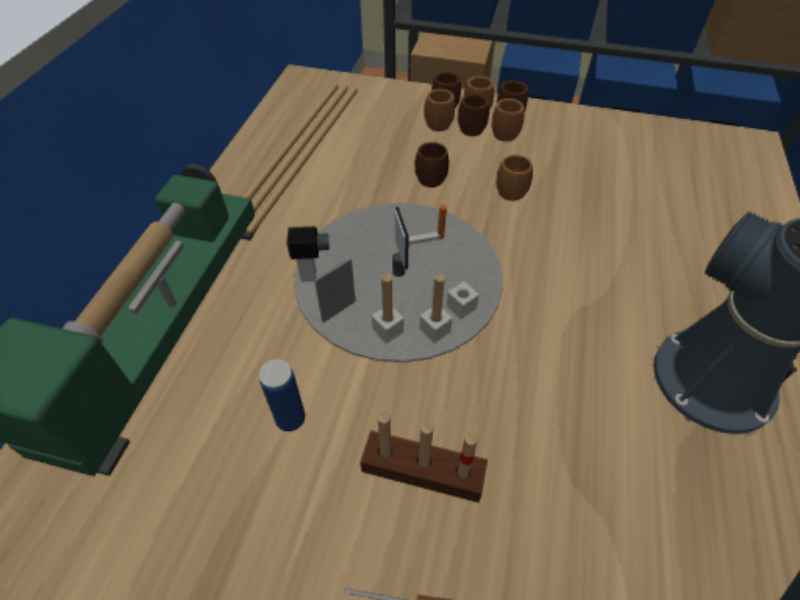

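The red rod is the stand's nearest one, at about (0.409, 0.290); in the side view its band is at (467,458). The empty socket is at about (0.471, -0.045), side view (462,295). Next I fit the rig geometry.

```bash
cat > rigfit.py <<'E'
from h import *
for n in ['top','side']:
    P=np.load(n+'.npz')['P'];im=np.load(n+'.npz')['im'].astype(int)
    B=(abs(P[...,2]-.008)<.012)&(np.hypot(P[...,0]-.6,P[...,1]+.11)<.27)&(im.max(-1)-im.min(-1)<25)&(im.max(-1)>60)
    cs,_=cv2.findContours(cv2.morphologyEx(B.astype(np.uint8),cv2.MORPH_OPEN,np.ones((3,3))),cv2.RETR_EXTERNAL,cv2.CHAIN_APPROX_NONE)
    k=max(cs,key=cv2.contourArea)[:,0];h=cv2.convexHull(k)[:,0];Q=P[h[:,1],h[:,0]]
    from scipy.optimize import least_squares
    s=least_squares(lambda x:np.hypot(Q[:,0]-x[0],Q[:,1]-x[1])-x[2],[.6,-.11,.215],loss='soft_l1',f_scale=.002);print(n,'board',s.x)
    D=(np.hypot(P[...,0]-.6,P[...,1]+.11)<.23)
    org=D&(im[...,2]>1.8*im[...,0])&(im[...,2]>120)&(P[...,2]>.1)
    q=P[org];print('handle',len(q),q.mean(0),q.min(0),q.max(0))
    # mirror/frame upper edge
    m=D&(P[...,2]>.138)&(P[...,2]<.16)&(np.hypot(P[...,0]-s.x[0],P[...,1]-s.x[1])<.055)&~org
    q=P[m];print('mirror top',len(q),q.mean(0));u=np.linalg.svd(q[:,:2]-q[:,:2].mean(0))[2][0];print('dir',np.degrees(np.arctan2(u[1],u[0])))
    th=np.radians(0)
    a=np.degrees(np.arctan2(P[...,1]-s.x[1],P[...,0]-s.x[0]));r=np.hypot(P[...,0]-s.x[0],P[...,1]-s.x[1])
    m=D&(P[...,2]>.122)&(P[...,2]<.14)&(r>.07)&(a<80)&(a>-60);q=P[m];print('screen/cam',[(tuple(np.round(x,3)),round(float(y))) for x,y in zip(q,a[m])][::3])
E
python3 rigfit.py
```

```text
top board [ 0.61174087 -0.10311125  0.21339872]
handle 49 [ 0.5531783  -0.01427013  0.16357787] [ 0.50122174 -0.14747854  0.11970714] [0.81089751 0.05142103 0.17565643]
mirror top 69 [ 0.60685362 -0.10677999  0.14778246]
dir 117.87052125152297
screen/cam [((np.float64(0.815), np.float64(-0.056), np.float64(0.131)), 13), ((np.float64(0.813), np.float64(-0.046), np.float64(0.125)), 16), ((np.float64(0.812), np.float64(-0.059), np.float64(0.128)), 12), ((np.float64(0.809), np.float64(-0.04), np.float64(0.13)), 18), ((np.float64(0.81), np.float64(-0.049), np.float64(0.125)), 15), ((np.float64(0.808), np.float64(-0.062), np.float64(0.131)), 12), ((np.float64(0.806), np.float64(-0.033), np.float64(0.129)), 20), ((np.float64(0.805), np.float64(-0.043), np.float64(0.132)), 17), ((np.float64(0.806), np.float64(-0.052), np.float64(0.127)), 15), ((np.float64(0.805), np.float64(-0.062), np.float64(0.13)), 12), ((np.float64(0.802), np.float64(-0.027), np.float64(0.131)), 22), ((np.float64(0.803), np.float64(-0.036), np.float64(0.127)), 19), ((np.float64(0.802), np.float64(-0.046), np.float64(0.13
[... 12912 characters left out ...]
t64(0.707), np.float64(0.04), np.float64(0.131)), 56), ((np.float64(0.703), np.float64(0.03), np.float64(0.122)), 56), ((np.float64(0.714), np.float64(0.047), np.float64(0.133)), 56), ((np.float64(0.708), np.float64(0.039), np.float64(0.126)), 56), ((np.float64(0.723), np.float64(0.053), np.float64(0.133)), 55), ((np.float64(0.714), np.float64(0.052), np.float64(0.135)), 57), ((np.float64(0.71), np.float64(0.043), np.float64(0.126)), 56), ((np.float64(0.72), np.float64(0.054), np.float64(0.131)), 55), ((np.float64(0.714), np.float64(0.049), np.float64(0.127)), 56), ((np.float64(0.719), np.float64(0.057), np.float64(0.131)), 56), ((np.float64(0.713), np.float64(0.05), np.float64(0.124)), 56)]
```

Emit:
{"op": "step_arm", "data": {
  "rows": [
    [0.05,-0.06,0,0,0,5],
    [0.05,-0.06,0,0,0,5],
    [0.05,-0.06,0,0,0,5],
    [0.05,-0.06,0,0,0,4.5],
    [0,-0.03,0,0,0,0],
    [0,0,0,0,0,0],
    [0,0,0,0,0,0]
  ],
  "jaw": 0.06,
  "squeeze": 20
}}

```text
time: 2.17
position: [0.3684, 0.3677, 0.405]
tool_rot: [-0.0, 1.0, 0.001, 0.0]
ft_force: [-0.6, 0.0, -0.4]
grip_width: 0.0597
grip_force: 0.0
```

Emit:
{"op": "step_arm", "data": {
  "rows": [
    [0.02,-0.039,0,0,0,0],
    [0.0206,-0.0387,0,0,0,0],
    [0,0,0,0,0,0],
    [0,0,0,0,0,0]
  ]
}}

```text
time: 2.68
position: [0.4087, 0.2906, 0.4048]
tool_rot: [-0.001, 1.0, 0.0, 0.0]
ft_force: [0.0, 0.0, -0.1]
grip_width: 0.0602
grip_force: 0.0
```

```bash
cat > look.py <<'E'
from h import *
import sys
o=get_obs();c=camera('wrist');P=cloud(c,o);print(np.round(o['position'],4),o['time'])
lo,hi=float(sys.argv[1]),float(sys.argv[2]);cx,cy,r=map(float,sys.argv[3:6])
m=(P[...,2]>lo)&(P[...,2]<hi)&(np.hypot(P[...,0]-cx,P[...,1]-cy)<r)
q=P[m];print(len(q),q.mean(0),(q.min(0)+q.max(0))/2,q.max(0)-q.min(0))
cv2.imwrite('pics/'+sys.argv[6]+'.png',c['pixels'])
E
python3 look.py .145 .165 .409 .29 .025 w1
```

```text
[0.4087 0.2906 0.4048] 2.675
372 [0.40660102 0.29164713 0.15460247] [0.40792972 0.29159463 0.15184381] [0.01738417 0.0177186  0.01232974]
```

View pics/w1.png

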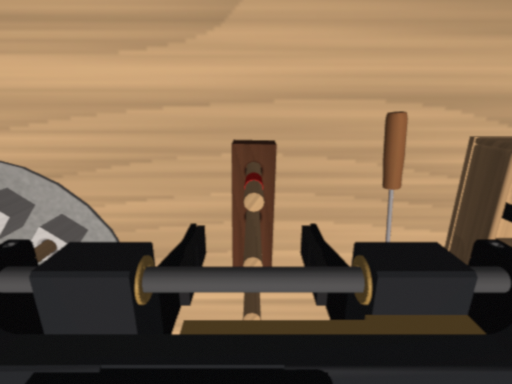

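The red rod's top, at (254,202), lies midway between the fingers with the band behind it. I descend and grip.

Emit:
{"op": "step_arm", "data": {
  "rows": [
    [-0.001,0.0005,-0.04,0,0,0],
    [0,0,-0.04,0,0,0],
    [0,0,-0.036,0,0,0],
    [0,0,0,0,0,0],
    [0,0,0,0,0,0]
  ]
}}

```text
time: 3.35
position: [0.408, 0.291, 0.2896]
tool_rot: [-0.001, 1.0, 0.0, 0.001]
ft_force: [0.1, 0.2, 0.3]
grip_width: 0.06
grip_force: 0.0
```

Emit:
{"op": "step_arm", "data": {
  "rows": [
    [0,0,0,0,0,0],
    [0,0,0,0,0,0],
    [0,0,0,0,0,0],
    [0,0,0,0,0,0]
  ],
  "jaw": 0.0,
  "squeeze": 20
}}

```text
time: 3.85
position: [0.408, 0.2899, 0.2891]
tool_rot: [-0.0, 1.0, 0.0, 0.0]
ft_force: [0.0, 0.7, -0.8]
grip_width: 0.0279
grip_force: 0.0
```

Emit:
{"op": "step_arm", "data": {
  "rows": [
    [0,0,0.04,0,0,0],
    [0,0,0.05,0,0,0],
    [0,0,0.05,0,0,0],
    [0,0,0.05,0,0,0],
    [0,0,0,0,0,0],
    [0,0,0,0,0,0]
  ]
}}

```text
time: 4.6
position: [0.4074, 0.2897, 0.4782]
tool_rot: [-0.0, 1.0, -0.0, -0.001]
ft_force: [0.2, 0.5, 0.7]
grip_width: 0.0167
grip_force: 20.0
```

The fingers were still closing when the lift began, so I check how the rod is held.

```bash
cat > held.py <<'E'
from h import *
import sys
o=get_obs();c=camera('side');P=cloud(c);im=c['pixels'].astype(int);p=o['position'];print(p)
for r in cut_out('rod_red','side')[:3]:
    Q=P[r['region']];Q=Q[~np.isnan(Q[:,0])];print(r['confidence'],np.round(r['extent']),np.median(Q,0),Q[:,2].min(),Q[:,2].max())
D=np.hypot(P[...,0]-p[0],P[...,1]-p[1])<.06
red=D&(im[...,2]>2.2*im[...,1])&(im[...,2]>90);q=P[red];print('red',len(q),q.mean(0),q[:,2].min(),q[:,2].max())
u,v=map(int,proj(c,p-[0,0,.2]));a=c['pixels'][max(0,v-100):v+100,max(0,u-130):u+130];cv2.imwrite('pics/'+sys.argv[1]+'.png',cv2.resize(a,None,fx=3,fy=3))
wood=(np.hypot(P[...,0]-p[0],P[...,1]-p[1])<.03)&(P[...,2]<p[2]-.18)&(P[...,2]>.05);q=P[wood]
for z in np.arange(p[2]-.32,p[2]-.17,.012):
    s=q[abs(q[:,2]-z)<.006]
    if len(s)>2: print(round(z,3),len(s),np.round(s.mean(0),4))
E
python3 held.py s2
```

```text
[0.40739943 0.28972516 0.47817373]
0.55 [303. 276.   6.  12.] [0.41008847 0.29806988 0.18563584] -5.8705140791981414e-05 0.2142632901617485held.py:7: RuntimeWarning: Mean of empty slice.
  red=D&(im[...,2]>2.2*im[...,1])&(im[...,2]>90);q=P[red];print('red',len(q),q.mean(0),q[:,2].min(),q[:,2].max())
  ret = um.true_divide(
Traceback (most recent call last):
  File "held.py", line 7, in <module>
    red=D&(im[...,2]>2.2*im[...,1])&(im[...,2]>90);q=P[red];print('red',len(q),q.mean(0),q[:,2].min(),q[:,2].max())
                                                                                         ~~~~~~~~~~^^
ValueError: zero-size array to reduction operation minimum which has no identity
```

```bash
sed -i '/^red=/d' held.py; python3 held.py s2
```

```text
[0.40742461 0.28971741 0.47706809]
0.157 8 [0.4089 0.2971 0.1585]
0.169 26 [0.4112 0.2967 0.1684]
0.181 21 [0.4096 0.2975 0.1814]
0.193 25 [0.4099 0.2968 0.1929]
0.205 21 [0.4097 0.2973 0.2051]
```

View pics/s2.png

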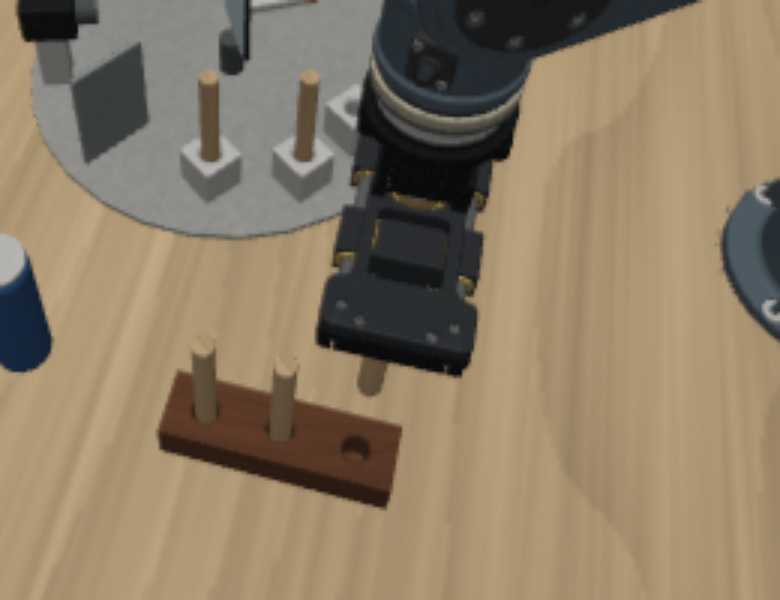

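The rod is upright but held only near its top; its lower end, at (370,390) in the crop, is at z of about 0.155. I raise the grip force, carry it over the socket and measure there.

Emit:
{"op": "step_arm", "data": {
  "rows": [
    [0,0,0,0,0,0],
    [0.0063,-0.0335,0,0,0,0],
    [0.0063,-0.0335,0,0,0,0],
    [0.0063,-0.0335,0,0,0,0],
    [0.0063,-0.0335,0,0,0,0],
    [0.0063,-0.0335,0,0,0,0],
    [0.0063,-0.0335,0,0,0,0],
    [0.0063,-0.0335,0,0,0,0],
    [0.0063,-0.0335,0,0,0,0],
    [0.0063,-0.0335,0,0,0,0],
    [0.0063,-0.0335,0,0,0,0],
    [0,0,0,0,0,0]
  ],
  "squeeze": 40
}}

```text
time: 6.3
position: [0.4716, -0.0469, 0.4784]
tool_rot: [0.001, 1.0, -0.0, -0.0]
ft_force: [-0.3, 0.5, -0.6]
grip_width: 0.0164
grip_force: 40.0
```

```bash
cat > over.py <<'E'
from h import *
import sys
from scipy.optimize import least_squares
o=get_obs();p=np.array(o['position']);print(p,o['grip_width'])
for n in ['side','wrist']:
    c=camera(n);P=cloud(c,o);E=ext(c,o);cam=E[:3,3]
    m=(np.hypot(P[...,0]-p[0],P[...,1]-p[1])<.022)&(P[...,2]<p[2]-.19)&(P[...,2]>.075);q=P[m]
    print(n,'rod pts',len(q))
    if len(q)>20:
        print('zmin',np.sort(q[:,2])[:5].round(4))
        # cylinder r=9mm, axis (x,y) at zref + slopes
        z0=p[2]-.3
        s=least_squares(lambda a:np.hypot(q[:,0]-a[0]-a[2]*(q[:,2]-z0),q[:,1]-a[1]-a[3]*(q[:,2]-z0))-.009,[p[0],p[1],0,0],loss='soft_l1',f_scale=.001);print('axis at z0',s.x.round(4),'rms',np.sqrt((s.fun**2).mean()))
        print('  rel TCP',(s.x[:2]-p[:2]).round(4))
    s=(P[...,2]>.048)&(P[...,2]<.058)&(np.hypot(P[...,0]-.471,P[...,1]+.045)<.032);q=P[s]
    if len(q)>20:
        hull=cv2.convexHull(q[:,:2].astype(np.float32));print('socket minAreaRect',cv2.minAreaRect(hull),len(q))
    # hole: points deep inside
    h=(P[...,2]<.045)&(P[...,2]>.0)&(np.hypot(P[...,0]-.471,P[...,1]+.045)<.012);q=P[h];print('hole',len(q),q.mean(0) if len(q) else '')
    cv2.imwrite(f'pics/{sys.argv[1]}_{n}.png',c['pixels'])
E
python3 over.py o1
```

```text
[ 0.47155374 -0.04689684  0.47835584] 0.016363897189978514
side rod pts 258
zmin [0.1578 0.1595 0.161  0.1615 0.1616]
axis at z0 [ 0.4759 -0.0461 -0.012  -0.0114] rms 0.0009531406736879655
  rel TCP [0.0044 0.0008]
socket minAreaRect ((0.4704185724258423, -0.045644816011190414), (0.04454310983419418, 0.04367326945066452), 53.56901550292969) 159
hole 14 [ 0.47136691 -0.05477605  0.03756858]
wrist rod pts 1019
zmin [0.1572 0.1583 0.1591 0.1593 0.1596]
axis at z0 [ 0.4745 -0.0448 -0.007  -0.0141] rms 0.0003299386970991908
  rel TCP [0.003  0.0021]
socket minAreaRect ((0.46988996863365173, -0.04644152149558067), (0.042173683643341064, 0.04222462326288223), 52.615089416503906) 684
hole 145 [ 0.47515806 -0.04640335  0.0204113 ]
```

View pics/o1_wrist.png

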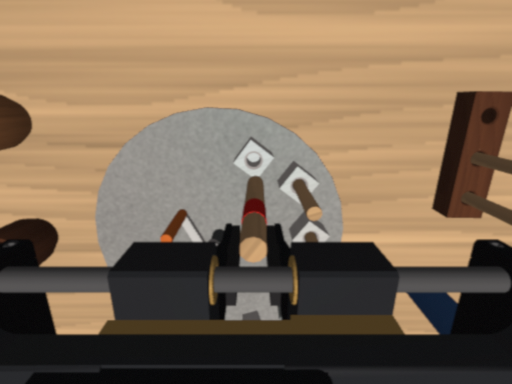

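The wrist view shows the rod between the fingers (top end 254,248; band about 254,207) and the free socket mouth at (254,158). The rod needs about -5 mm in x; I correct, lower to just above the mouth and re-measure.

Emit:
{"op": "step_arm", "data": {
  "rows": [
    [-0.005,-0.001,0,0,0,0],
    [0,0,-0.03,0,0,0],
    [0,0,-0.03,0,0,0],
    [0,0,-0.03,0,0,0],
    [0,0,0,0,0,0],
    [0,0,0,0,0,0]
  ]
}}

```text
time: 7.15
position: [0.4662, -0.0456, 0.3897]
tool_rot: [-0.001, 1.0, -0.0, 0.001]
ft_force: [0.1, -0.4, -0.5]
grip_width: 0.0163
grip_force: 40.0
```

```bash
python3 over.py o2; python3 -c "
import cv2
for n in ['wrist','side']:
    a=cv2.imread(f'pics/o2_{n}.png'); print(a.shape)
a=cv2.imread('pics/o2_wrist.png')[100:280,170:350];b=cv2.imread('pics/o2_side.png')[130:240,240:350]
cv2.imwrite('pics/o2c.png',cv2.hconcat([cv2.resize(a,(400,400)),cv2.resize(b,(400,400))]))"
```

```text
[ 0.46616453 -0.0456175   0.38965609] 0.016298990518058012
side rod pts 202
zmin [0.0751 0.0753 0.0766 0.0777 0.0778]
axis at z0 [ 0.4707 -0.0451 -0.0103 -0.0129] rms 0.000876297793088346
  rel TCP [0.0046 0.0006]
socket minAreaRect ((0.4707305133342743, -0.04488656669855118), (0.04430843144655228, 0.04258057475090027), 53.87147521972656) 124
hole 14 [ 0.47187217 -0.05422354  0.03703931]
wrist rod pts 997
zmin [0.075  0.0754 0.076  0.0761 0.0762]
axis at z0 [ 0.4696 -0.0435 -0.0091 -0.0141] rms 0.0003219822649194596
  rel TCP [0.0035 0.0021]
socket minAreaRect ((0.4685232937335968, -0.044418513774871826), (0.042172130197286606, 0.042481474578380585), 52.39146423339844) 838
hole 116 [ 0.47236436 -0.044969    0.01742909]
(384, 512, 3)
(384, 512, 3)
```

View pics/o2c.png

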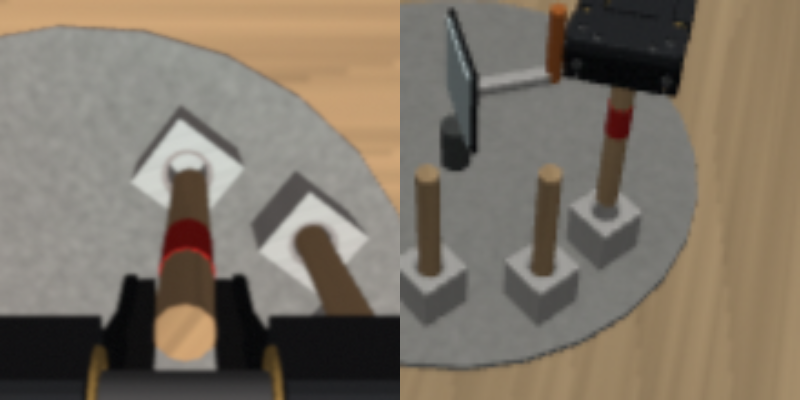

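The rod's lower end (left crop, 188,170) is over the mouth with about 1 mm of offset. I trim that and insert slowly.

Emit:
{"op": "step_arm", "data": {
  "rows": [
    [-0.0007,-0.0006,-0.01,0,0,0],
    [0,0,-0.01,0,0,0],
    [0,0,-0.01,0,0,0],
    [0,0,-0.01,0,0,0],
    [0,0,0,0,0,0]
  ]
}}

```text
time: 7.88
position: [0.465, -0.0466, 0.3477]
tool_rot: [-0.0, 1.0, 0.0, -0.001]
ft_force: [0.5, -0.6, -1.2]
grip_width: 0.0166
grip_force: 40.0
```

Emit:
{"op": "step_arm", "data": {
  "rows": [
    [0,0,-0.006,0,0,0],
    [0,0,-0.006,0,0,0],
    [0,0,0,0,0,0]
  ]
}}

```text
time: 8.25
position: [0.4651, -0.0466, 0.3363]
tool_rot: [-0.0, 1.0, 0.0, -0.0]
ft_force: [0.3, 0.5, -1.0]
grip_width: 0.0163
grip_force: 40.0
```

Emit:
{"op": "step_arm", "data": {
  "rows": [
    [0,0,0,0,0,0],
    [0,0,0,0,0,0],
    [0,0,0,0,0,0],
    [0,0,0,0,0,0]
  ],
  "jaw": 0.04,
  "squeeze": 20
}}

```text
time: 8.75
position: [0.4652, -0.0466, 0.3369]
tool_rot: [-0.0, 1.0, -0.0, 0.0]
ft_force: [0.3, 0.5, 0.7]
grip_width: 0.039
grip_force: 0.0
```

Emit:
{"op": "step_arm", "data": {
  "rows": [
    [0,0,0.04,0,0,0],
    [0,0,0.04,0,0,0],
    [0,0,0.04,0,0,0],
    [0,0,0,0,0,0]
  ]
}}

```text
time: 9.25
position: [0.4659, -0.0468, 0.4598]
tool_rot: [-0.0, 1.0, -0.001, 0.004]
ft_force: [0.2, -0.3, -0.6]
grip_width: 0.0401
grip_force: 0.0
```

```bash
cat > chk.py <<'E'
from h import *
o=get_obs();print(o['position'],o['tool_rot'])
for n in ['wrist','side']:
    c=camera(n);P=cloud(c,o)
    m=(np.hypot(P[...,0]-.471,P[...,1]+.045)<.025)&(P[...,2]>.065)&(P[...,2]<.2);q=P[m]
    s=least_squares(lambda a:np.hypot(q[:,0]-a[0]-a[2]*(q[:,2]-.1),q[:,1]-a[1]-a[3]*(q[:,2]-.1))-.009,[.471,-.045,0,0],loss='soft_l1',f_scale=.001)
    print(n,len(q),'axis',s.x.round(4),'top z',np.sort(q[:,2])[-6:].round(4))
    for r,(x,y) in {'b':(.508,.024),'c':(.594,.048),'handle':(.537,-.143)}.items():
        k=P[(np.hypot(P[...,0]-x,P[...,1]-y)<.015)&(P[...,2]>.14)&(P[...,2]<.185)]
        if len(k)>5:
            t=k[k[:,2]>np.percentile(k[:,2],90)-.005];print(r,len(t),(t.min(0)+t.max(0)).round(4)/2,np.percentile(k[:,2],90).round(4))
E
sed -i '1a from scipy.optimize import least_squares' chk.py; python3 chk.py
```

```text
[ 0.46591085 -0.04678441  0.45980947] [-3.40481571e-04  9.99991911e-01 -1.35780278e-03  3.77081618e-03]
wrist 511 axis [ 0.4681 -0.044   0.0082  0.0015] top z [0.1647 0.1648 0.1648 0.1648 0.1648 0.1651]
b 220 [0.5072  0.02295 0.1626 ] 0.1642
handle 38 [ 0.53045 -0.1428   0.1612 ] 0.1617
side 175 axis [ 0.4695 -0.0452  0.0009 -0.0079] top z [0.1657 0.1659 0.166  0.1662 0.1663 0.1663]
b 35 [0.50825 0.0232  0.16345] 0.1652
c 32 [0.5949  0.04515 0.1638 ] 0.1652
handle 18 [ 0.53635 -0.1413   0.17   ] 0.1718
```

The rod is fully in: its top height matches its neighbours and it stands upright. Now to above the handle.

Emit:
{"op": "step_arm", "data": {
  "rows": [
    [0.0237,-0.032,0,0,0,0],
    [0.0237,-0.032,0,0,0,0],
    [0.0237,-0.032,0,0,0,0],
    [0,0,-0.03,0,0,0],
    [0,0,0,0,0,0],
    [0,0,0,0,0,0]
  ],
  "jaw": 0.06
}}

```text
time: 10.1
position: [0.5361, -0.1423, 0.4261]
tool_rot: [-0.0, 1.0, 0.0, -0.001]
ft_force: [-0.2, 0.2, 1.3]
grip_width: 0.0596
grip_force: 0.0
```

```bash
cat > hd.py <<'E'
from h import *
o=get_obs();c=camera('wrist');P=cloud(c,o);im=c['pixels'].astype(int);p=o['position'];print(p)
m=(im[...,2]>1.8*im[...,0])&(im[...,2]>60)&(np.hypot(P[...,0]-p[0],P[...,1]-p[1])<.05)&(P[...,2]>.155)&(P[...,2]<.19)
q=P[m];print(len(q),q.min(0),q.max(0));t=q[q[:,2]>np.percentile(q[:,2],80)-.004];print((t.min(0)+t.max(0))/2,t.mean(0))
cv2.imwrite('pics/hd.png',c['pixels'])
E
python3 hd.py
```

```text
[ 0.53609879 -0.14228287  0.42614681]
228 [ 0.5284855  -0.14919049  0.15539487] [ 0.54157437 -0.13684565  0.17239898]
[ 0.5351917  -0.14301807  0.16959017] [ 0.53477473 -0.14306735  0.17019149]
```

View pics/hd.png

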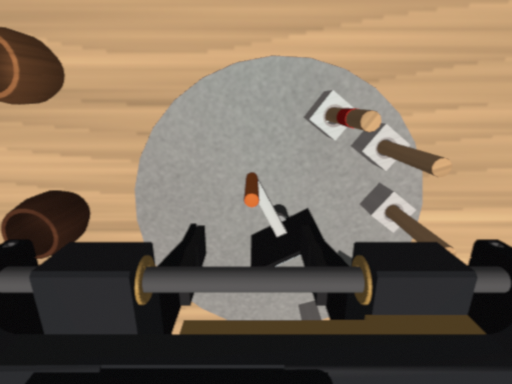

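The handle's top (251,199) is centred between the fingers and the red rod is standing in its socket (340,115). I descend and grip.

Emit:
{"op": "step_arm", "data": {
  "rows": [
    [0,-0.0005,-0.04,0,0,0],
    [0,0,-0.04,0,0,0],
    [0,0,-0.04,0,0,0],
    [0,0,0,0,0,0],
    [0,0,0,0,0,0]
  ]
}}

```text
time: 10.78
position: [0.5371, -0.1432, 0.3085]
tool_rot: [-0.0, 1.0, -0.001, 0.001]
ft_force: [-0.5, -0.4, 0.3]
grip_width: 0.0598
grip_force: 0.0
```

Emit:
{"op": "step_arm", "data": {
  "rows": [
    [0,0,0,0,0,0],
    [0,0,0,0,0,0],
    [0,0,0,0,0,0],
    [0,0,0,0,0,0],
    [0,0,0,0,0,0],
    [0,0,0,0,0,0],
    [0,0,0,0,0,0],
    [0,0,0,0,0,0]
  ],
  "jaw": 0.0,
  "squeeze": 20
}}

```text
time: 11.78
position: [0.5363, -0.1433, 0.3067]
tool_rot: [-0.0, 1.0, -0.0, -0.0]
ft_force: [-1.3, -2.2, -0.2]
grip_width: 0.0137
grip_force: 20.0
```

Emit:
{"op": "step_arm", "data": {
  "rows": [
    [0.0038,-0.0064,0,0,0,0],
    [0.0043,-0.006,0,0,0,0],
    [0.0048,-0.0056,0,0,0,0],
    [0.0053,-0.0052,0,0,0,0],
    [0.0057,-0.0047,0,0,0,0],
    [0.0061,-0.0042,0,0,0,0],
    [0.0065,-0.0037,0,0,0,0],
    [0.0067,-0.0031,0,0,0,0],
    [0.007,-0.0025,0,0,0,0],
    [0.0072,-0.0018,0,0,0,0],
    [0.0073,-0.0012,0,0,0,0],
    [0.0071,-0.0006,0,0,0,0]
  ]
}}

```text
time: 13.28
position: [0.6085, -0.1886, 0.3067]
tool_rot: [-0.0, 1.0, -0.001, -0.0]
ft_force: [-4.6, 1.2, 3.2]
grip_width: 0.0134
grip_force: 20.0
```

Emit:
{"op": "step_arm", "data": {
  "rows": [
    [0,0,0,0,0,0],
    [0,0,0,0,0,0],
    [0,0,0,0,0,0],
    [0,0,0,0,0,0],
    [0,0,0,0,0,0],
    [0,0,0,0,0,0]
  ]
}}

```text
time: 14.02
position: [0.6082, -0.1885, 0.3067]
tool_rot: [-0.0, 1.0, -0.0, 0.0]
ft_force: [-2.5, -4.8, 0.9]
grip_width: 0.0136
grip_force: 20.0
```

```bash
cat > fin.py <<'E'
from h import *
from scipy.optimize import least_squares
o=get_obs();print(o['position'],o['ft_force'],o['grip_width'],o['grip_force'])
A=np.array([.6117,-.1032]);d=np.array(o['position'][:2])-A;print('handle ang',np.degrees(np.arctan2(*d[::-1]))%360,np.hypot(*d))
for n in ['side','top']:
    c=camera(n);P=cloud(c);im=c['pixels'].astype(int)
    m=(np.hypot(P[...,0]-.471,P[...,1]+.045)<.025)&(P[...,2]>.065)&(P[...,2]<.2);q=P[m];print(n,'rod',len(q),np.round(q.mean(0),4) if len(q) else '',q[:,2].max() if len(q) else '')
    r=np.hypot(P[...,0]-A[0],P[...,1]-A[1])
    org=(im[...,2]>2*im[...,0])&(im[...,2]>100)&(r<.11)&(r>.06)&(P[...,2]>.09)&(P[...,2]<.18)
    q=P[org];print('orange',len(q),np.round(q.mean(0),4) if len(q) else '')
    m=(r<.05)&(P[...,2]>.07)&(P[...,2]<.155);q=P[m];
    if len(q)>20:
        u=np.linalg.svd(q[:,:2]-q[:,:2].mean(0),full_matrices=False);print('mirror plane dir',len(q),np.degrees(np.arctan2(u[2][0][1],u[2][0][0])),u[1],q.mean(0))
    cv2.imwrite(f'pics/f_{n}.png',c['pixels'])
cv2.imwrite('pics/fc.png',cv2.resize(cv2.imread('pics/f_side.png')[90:240,170:370],(800,600)))
E
python3 fin.py
```

```text
[ 0.60815627 -0.18853319  0.30673491] [-2.54063717 -4.78770139  0.87679272] 0.01362468824258768 19.999630535021424
handle ang 267.62197548640086 0.08540674143318829
side rod 174 [ 0.4689 -0.0392  0.123 ] 0.1678584258317556
orange 0 
mirror plane dir 561 175.0100796771506 [0.57382324 0.04975405] [ 0.61032454 -0.1068387   0.11522366]
top rod 30 [ 0.4682 -0.044   0.1589] 0.16702590384963334
orange 0 
mirror plane dir 26 135.33659354051176 [0.10418093 0.02815417] [ 0.58404959 -0.11192808  0.10695412]
```

View pics/fc.png

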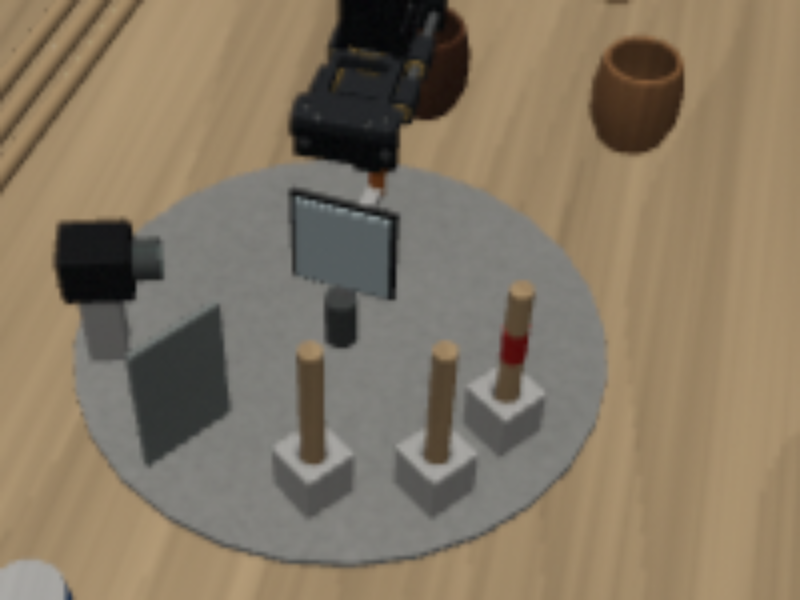

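The rod stands with its band at (514,347) and the gripper holds the handle behind the mirror. I check the mirror angle with a cleaner plane fit.

Run:
```python
from h import *
from scipy.optimize import least_squares
A=np.array([.6117,-.1032]);c=camera('side');P=cloud(c);r=np.hypot(P[...,0]-A[0],P[...,1]-A[1])
q=P[(r<.045)&(P[...,2]>.075)&(P[...,2]<.145)][:,:2]-A
best=max(np.radians(np.arange(60,120,.5)),key=lambda t:max((abs(q@[np.cos(t),np.sin(t)]-d)<.002).sum() for d in np.arange(-.008,.009,.001)))
s=least_squares(lambda x:q@[np.cos(x[0]),np.sin(x[0])]-x[1],[best,0],loss='cauchy',f_scale=.001)
print(len(q),'face deg',np.degrees(s.x[0]),'offset',s.x[1],'inl',(abs(s.fun)<.002).sum())
for ang in (np.degrees(s.x[0]),87.6):
    t=np.radians(2*ang-18);b=np.array([.470,-.045])-A;print('sight y',b@[-np.sin(t),np.cos(t)],'x',b@[np.cos(t),np.sin(t)])
print(get_obs()['joint_velocities'].round(4))
```

```text
435 face deg 84.90205826371043 offset -0.0030996698280335772 inl 335
sight y 0.015657634165404923 x 0.1523842790196625
sight y 0.001258523177812311 x 0.15318141571160296
[-0.0008  0.0003  0.0006 -0.0004  0.0003  0.0017]
```

```bash
python3 - <<'E'
from h import *
from scipy.optimize import least_squares
A=np.array([.6117,-.1032]);P0=np.load('side.npz')['P']
def face(P,g):
    r=np.hypot(P[...,0]-A[0],P[...,1]-A[1]);q=P[(r<.045)&(P[...,2]>.075)&(P[...,2]<.145)][:,:2]-A
    R_=[];
    best=max(np.radians(np.arange(g-15,g+15,.5)),key=lambda t:max((abs(q@[np.cos(t),np.sin(t)]-d)<.002).sum() for d in np.arange(-.008,.009,.001)))
    s=least_squares(lambda x:q@[np.cos(x[0]),np.sin(x[0])]-x[1],[best,0],loss='cauchy',f_scale=.001);return np.degrees(s.x[0]),s.x[1],len(q),(abs(s.fun)<.002).sum()
print('rest (28)',face(P0,28))
c=camera('side');P=cloud(c);print('now',face(P,87));c2=camera('top');print('now top',face(cloud(c2),87))
im=c['pixels'].astype(int);w=np.s_[128:142,256:272];I=im[w];Q=P[w]
m=(I[...,2]>1.6*I[...,0])&(I[...,2]>1.4*I[...,1]);print(np.c_[np.argwhere(m)+[128,256],Q[m].round(4),I[m]])
for a in (262.9,265,267.6):
  for z in (.105,.115,.125):
    print(a,z,np.round(proj(c,[A[0]+.085*np.cos(np.radians(a)),A[1]+.085*np.sin(np.radians(a)),z]),1))
c0=camera('side')
for a in (85,88):
  t=np.radians(a);n=np.array([np.cos(t),np.sin(t)]);l=np.array([-n[1],n[0]])
  print(a,[np.round(proj(c,[*(A+s*.042*l),.15]),1) for s in(-1,1)])
E
python3 -c "
import cv2;a=cv2.imread('pics/f_side.png')[125:180,235:285];cv2.imwrite('pics/z.png',cv2.resize(a,(550,600),interpolation=cv2.INTER_NEAREST))"
```

```text
rest (28) (np.float64(28.25515586736755), np.float64(-0.0015619622951531889), 183, np.int64(104))
now (np.float64(84.76117267075689), np.float64(-0.0030891715828174214), 431, np.int64(351))
now top (np.float64(101.73193631871881), np.float64(0.006414942589982976), 17, np.int64(10))
[[ 1.320e+02  2.650e+02  5.991e-01 -1.832e-01  1.230e-01  1.300e+01
   2.300e+01  3.900e+01]
 [ 1.320e+02  2.660e+02  5.791e-01 -1.041e-01  1.957e-01  1.100e+01
   2.200e+01  3.700e+01]
 [ 1.330e+02  2.620e+02  6.086e-01 -1.833e-01  1.166e-01  4.400e+01
   5.600e+01  8.400e+01]
 [ 1.330e+02  2.630e+02  6.047e-01 -1.805e-01  1.200e-01  1.400e+01
   3.200e+01  6.100e+01]
 [ 1.330e+02  2.640e+02  6.019e-01 -1.821e-01  1.192e-01  1.400e+01
   3.100e+01  5.800e+01]
 [ 1.330e+02  2.650e+02  5.988e-01 -1.823e-01  1.197e-01  1.400e+01
   3.300e+01  5.900e+01]
 [ 1.340e+02  2.620e+02  6.081e-01 -1.813e-01  1.143e-01  4.800e+01
   6.200e+01  9.200e+01]
 [ 1.340e+02  2.630e+02  6.054e-01 -1.839e-01  1.126e-01  1.900e+01
   4.400e+01  8.200e+01]
 [ 1.340e+02  2.640e+02  6.017e-01 -1.816e-01  1.154e-01  1.800e+01
   4.
[... 392 characters left out ...]
 [ 1.350e+02  2.650e+02  5.989e-01 -1.836e-01  1.103e-01  1.700e+01
   4.200e+01  7.900e+01]
 [ 1.360e+02  2.630e+02  6.049e-01 -1.821e-01  1.060e-01  3.300e+01
   5.400e+01  8.900e+01]
 [ 1.360e+02  2.640e+02  6.021e-01 -1.839e-01  1.050e-01  1.900e+01
   4.400e+01  8.200e+01]
 [ 1.360e+02  2.650e+02  5.991e-01 -1.852e-01  1.045e-01  1.700e+01
   4.200e+01  7.800e+01]]
262.9 0.105 [264.5 135.3]
262.9 0.115 [264.6 132.9]
262.9 0.125 [264.7 130.5]
265 0.105 [263.6 135.1]
265 0.115 [263.7 132.7]
265 0.125 [263.7 130.2]
267.6 0.105 [262.4 134.8]
267.6 0.115 [262.5 132.4]
267.6 0.125 [262.5 130. ]
85 [array([241.2, 138.9]), array([268.4, 145.5])]
88 [array([240.9, 139.4]), array([268.6, 145. ])]
```

View pics/z.png

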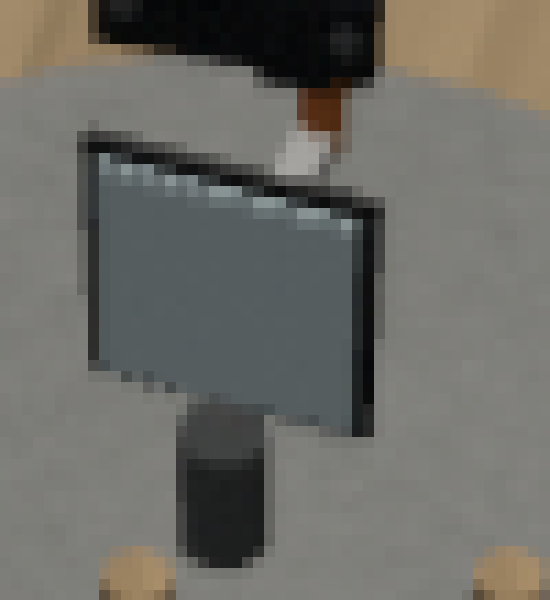

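Both the plane fit and the pin's column (about 263.9) say the mirror lags by about 3°, because the pin rolled a few mm between the pads. I add about 4.5 mm of swing.

Emit:
{"op": "step_arm", "data": {
  "rows": [
    [0.002,0,0,0,0,0],
    [0.0025,0,0,0,0,0],
    [0,0,0,0,0,0],
    [0,0,0,0,0,0],
    [0,0,0,0,0,0],
    [0,0,0,0,0,0]
  ]
}}

```text
time: 15.08
position: [0.6124, -0.1887, 0.3068]
tool_rot: [-0.001, 1.0, -0.001, -0.0]
ft_force: [-3.5, -5.4, 0.1]
grip_width: 0.0134
grip_force: 20.0
```

```bash
cat > f2.py <<'E'
from h import *
from scipy.optimize import least_squares
A=np.array([.6117,-.1032])
for _ in range(3):
    c=camera('side');P=cloud(c);r=np.hypot(P[...,0]-A[0],P[...,1]-A[1]);q=P[(r<.045)&(P[...,2]>.075)&(P[...,2]<.145)][:,:2]-A
    s=least_squares(lambda x:q@[np.cos(x[0]),np.sin(x[0])]-x[1],[np.radians(87),-.003],loss='cauchy',f_scale=.001)
    t=2*s.x[0]-np.radians(18);b=np.array([.470,-.045])-A;print('face',np.degrees(s.x[0]),'sight y',b@[-np.sin(t),np.cos(t)])
im=c['pixels'].astype(int);m=(im[...,2]>1.6*im[...,0])&(im[...,2]>1.4*im[...,1])&(P[...,2]>.1)&(r<.1);m[:133]=0;m[136:]=0
a=np.argwhere(m);print('pin cols',a[:,1].min(),a[:,1].max(),P[m].mean(0))
m=(np.hypot(P[...,0]-.471,P[...,1]+.045)<.025)&(P[...,2]>.065)&(P[...,2]<.2);q=P[m];print('rod',q.mean(0).round(4),q[:,2].max())
o=get_obs();print(o['time'],o['position'],o['ft_force'],o['grip_force'])
E
python3 f2.py
```

```text
face 87.72849236481011 sight y 0.0005714589934150069
face 87.84963592458512 sight y -7.632101349053233e-05
face 87.56301990650819 sight y 0.0014562561176887506
pin cols 261 264 [ 0.6071816 -0.1844808  0.1117446]
rod [ 0.4689 -0.0394  0.1242] 0.1666300129824091
15.225 [ 0.61234372 -0.18868644  0.3067646 ] [-3.15120816 -4.96040401  0.49919784] 19.999723015353084
```

Emit:
{"op": "step_arm", "data": {
  "rows": [
    [0,0,0,0,0,0],
    [0,0,0,0,0,0],
    [0,0,0,0,0,0],
    [0,0,0,0,0,0],
    [0,0,0,0,0,0],
    [0,0,0,0,0,0],
    [0,0,0,0,0,0],
    [0,0,0,0,0,0]
  ]
}}

```text
time: 16.23
position: [0.6124, -0.1887, 0.3067]
tool_rot: [-0.001, 1.0, -0.001, -0.0]
ft_force: [-3.4, -4.0, 0.2]
grip_width: 0.0134
grip_force: 20.0
```

```bash
python3 f2.py && python3 -c "
from rig import hand_in;print(hand_in())"
```

```text
face 87.48283943959967 sight y 0.001884973123087691
face 87.29496248293822 sight y 0.002889468855218069
face 87.28558156275398 sight y 0.0029396216244877635
pin cols 261 264 [ 0.60703862 -0.18385571  0.11232299]
rod [ 0.4689 -0.039   0.1229] 0.1685356262219183
16.375 [ 0.61235636 -0.18866028  0.30676955] [-3.09289806 -5.13641102  0.05359655] 19.999791390728205
the job is handed in; nothing more can be done
None
```

I handed the job in at about 16 s; no verdict came back. The red rod stands fully down in the empty socket, let go, and the gripper is holding the mirror still with the red band about 3 mm off the middle of the view by my last measurement (limit 16 mm).

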